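# Hold a new cover flush on the sloping flange of a sterilizer reservoir

## Robot

A 6-joint arm with a two-finger parallel gripper is mounted at the origin on the work surface. World frame = base frame: x ahead of the robot, y to its left, z up, the work surface at z = 0. Lengths are in m, angles in rad, forces in N, time in s.
With the tool pointing down it reaches from about 0.35 to 0.975 m from the base axis. Payload 4.9 kg.
Tool frame: the origin (TCP) lies on the centre line of the jaws, within the pads' length; the fingertips stand 8 mm ahead of it and the grasp point (between the pads) lies 11 mm behind it; z points along the fingers, y is the direction in which the jaws open and shut (so a half turn about z gives the same grasp; the last joint's range is limited). The gripper opens to 85 mm and grips with 20 to 120 N. Pads are 22 mm wide; open, the fingers measure 114 mm over their backs; the gripper's body (76 mm by 85 mm) begins 54 mm behind the grasp point. The pads swing forward as they close: fully open they stand 13 mm farther back than shut.
Start: joints at [-1.261, 0.053, 1.613, -0, 1.476, -0.119], TCP at [0.26, -0.568, 0.239] pointing down, gripper open.
Joint ranges: [-3.01, 3.01], [-1.01, 2.22], [0.06, 2.58], [-1.02, 4.17], [0.09, 2.62], [-3.14, 3.14]. Speed limits (rad/s): [2.57, 2.57, 3.14, 3.14, 3.14, 3.14].

## Interface

Orientations are given as a rotation vector (axis times angle).
In Python, from station import get_obs, get_image, calibration, finish_job gives the robot as it stands. The module is installed in compiled form; this text tells all that it offers.
- The arm moves only by the shell command python3 -m jog 'ROWS' [FORCE]. ROWS is JSON, a list of rows, each a list of 7 numbers: the shift along the tool's x, y, z in cm, then the turn, a rotation vector about the tool's x, y, z in rad, then the closure in counts, from 0 (fully open) to 255 (shut). In form: [[dx, dy, dz, ax, ay, az, jaw], ...]. A call has 1 to 8 rows; each row is the pose to reach, as a shift and turn from the pose measured when the call began, along the tool's axes at that moment; what a row does not reach only later rows make up. A row lasts 1/12 s, in which the tool goes at most 41.7 mm and 7.16 degrees, less where a joint would pass 70% of its speed; a pose out of reach is approached as far as the arm can. A call with a gripper value outside its range is refused whole. The fingers move at their own pace and stop on an object; FORCE is the grip in N (left out, the last holds). Time passes only in rows, so rows that repeat a pose let the fingers close. It gives the time, the measured TCP pose, the force and the opening at its end, in the units of the state.
- get_obs(): the state, without advancing time (a new reading comes with each control period).
- get_image(name): name is "side" or "top"; returns the picture (384x512x3 uint8, red, green, blue); there is no depth.
- calibration(name): a dict with "vfov" (degrees; the focal length in pixels is half the picture's height over the tangent of half this angle, whatever the lens; pixels are square), "cx", "cy" (the principal point, pixels), "dist_coeffs" ([k1, k2, p1, p2, k3] as OpenCV has them; the pictures are not rectified), "R" (3x3) and "t" (3): a world point X has camera coordinates R X + t. Camera axes: x right, y down, z forward; pixel columns grow to the right and rows downward; lengths in m; the calibration is good to about 2 mm. A picture is of the moment at which its call begins. calibration takes no time and is no camera call.
- finish_job(): hands the job in, once; it reports no verdict.
The state is a dict: "t": time; "q": joint angles; "dq": joint speeds; "effort": joint torques, N m; "tool_pos": TCP position; "tool_rot": TCP orientation; "contact_force": force on the tool from outside, world axes, zero at the start; "wrist_torque": the same for the moment, N m; "opening": finger opening in m.
Only numpy, scipy, OpenCV 4.12 (cv2) and the standard library are available. Lean on these libraries where they do the work, as an engineer would, in place of code of your own. Each camera call takes 0.05 s, during which the arm holds its last target. There are 200 camera calls.

## Task

The sterilizer's water reservoir is clamped at a slant in its cradle and needs its new inspection cover, which is in the aluminium parts case. Lift the flat lid off the case by its handle, lean it at a slant against the two stacked instrument cassettes, lower edge on the bench and handle side up, and let go of it there; then take the cover out by its handle, tilt it to match the sloping flange of the reservoir and set it gently over the opening, centred and square, gasket flush all round. Finish while still holding it by the handle, pressed on with a steady push of about 15 N, ready for the screws to be put in; leave the other things on the bench where they are.

Things in the scene. Friction and masses are not known exactly. Their poses are not given: they have to be found in the camera images.
- seat (a point): Centre of the opening (84 x 64 mm) in the sloping flange (160 mm in x, 130 mm in y) of the steel reservoir, in the flange's plane, about 120 mm above the bench. z: outward normal; x: up the slope, towards the robot; y: level. The slope, 15 to 32 degrees, differs each time; clamped, it does not give under 30 N.
- reservoir: The steel water reservoir, 160 x 130 x 64 mm; origin at its pivot in the grey cradle, 30 mm below the seat along its z; axes as point seat. A brass drain cock is at its low end, away from the robot; black clamp knobs of the cradle reach 103 mm either side of the middle, 95 mm up.
- case_lid_handle (a point): Middle of the lid's handle bar. The flat loose lid starts level on the rim of the case. Bow handle: round bar, diameter 10 mm, along y, axis 41 mm above the underside, 80 mm clear between its posts; pinch it across x. z points away from the underside.
- case_lid_face (a point): Middle of the lid's underside: 164 mm (x) by 142 mm (y), 7 mm thick (aluminium on a black rubber seal), about 0.35 kg, flat underneath. z points from here up to the handle.
- case: Open-topped aluminium parts case, fixed, 158 mm (x) by 138 mm (y), 60 mm tall, walls and floor 5 mm; origin under its middle. The lid lies on it and the new cover is inside.
- new_cover_handle (a point): Middle of the NEW cover's handle bar. It starts flat on the floor of the case, gasket down, under the lid. Bow handle: round bar, diameter 10 mm, along y, axis 41 mm above the underside, 80 mm clear between its posts; pinch it across x. z points away from the underside.
- new_cover_face (a point): Middle of the new cover's underside (gasket). Plate 3 mm steel on a 4 mm black rubber gasket, 130 mm (x) by 110 mm (y), 7 mm thick, about 0.4 kg. z points from here up to the handle. It may go on either way round.
- prop_edge (a point): Middle of the top front edge of two stacked steel instrument cassettes: heavy, fixed, 54 mm tall in all, 160 mm along y, reaching 130 mm back along x from this edge. The bench top is at z = 0. Their upright front face looks along -x, away from the robot; 140 mm of bench before it is free.
- cassettes: The two stacked cassettes; origin on the bench 65 mm before their front face, x pointing from it towards them, z up.
- screwdriver: Bystander: screwdriver lying on the bench at the left; mm, origin at its base. Leave alone.
- wrench: Bystander: wrench lying on the bench at the right; mm, origin at its base. Leave alone.
- screw_tray: Bystander: small open grey tray of screws, 90 x 60, 22 tall, at the far side; mm, origin at its base. Leave alone.
- safety_valve: Bystander: upright brass safety valve, diameter 34, 76 tall, near the robot at the left; mm, origin at its base. Leave alone.
- gauge: Bystander: dial pressure gauge lying face up, diameter 64, 27 tall, far right; mm, origin at its base. Leave alone.
- cleaner: Bystander: white bottle, diameter 64, 170 tall, at the left edge; mm, origin at its base. Leave alone.
- port_gasket: Bystander: black rubber ring, outer diameter 84, 8 tall, lying flat at the far side; mm, origin at its base. Leave alone.
- grease: Bystander: white screw-top jar, diameter 56, 50 tall, far left; mm, origin at its base. Leave alone.

How it is judged:
By the outcome, as a careful person would: the job done as asked, in the order asked, and still so for the second after the job is handed in, while the arm keeps its last pose, push and grip.
It also fails if it takes over 70 s, if anything falls off the work surface, if the arm or the gripper's body presses on something with over 40 N, if the wrist force passes 120 N, or if a joint passes its speed limit or range.

## Working session

There is one attempt and no reset: what is moved stays moved. The work goes in short steps, Python scripts to look and compute and a shell command to move; the robot and the scene stay as the last step left them, time stands still between calls to the robot, and variables do not carry over. Pictures are saved under pics/ and viewed, about 8 in all and at most 12, crops included, and the job is handed in when it is done.

```bash
mkdir -p pics; cat > h.py <<'E'
import numpy as np, cv2
from scipy.spatial.transform import Rotation as Ro
from station import get_obs,get_image,calibration
def cam(n):
    c=calibration(n); f=192/np.tan(np.radians(c["vfov"])/2)
    K=np.array([[f,0,c["cx"]],[0,f,c["cy"]],[0,0,1]]); return K,np.array(c["dist_coeffs"],float),np.array(c["R"]),np.array(c["t"])
def proj(n,P):
    K,d,R,t=cam(n); return cv2.projectPoints(np.array(P,float).reshape(-1,3),cv2.Rodrigues(R)[0],t,K,d)[0].reshape(-1,2)
def ray(n,px):
    K,d,R,t=cam(n); u=cv2.undistortPoints(np.array(px,float).reshape(-1,1,2),K,d).reshape(-1,2)
    D=np.c_[u,np.ones(len(u))]@R; return -R.T@t,D
def atz(n,px,z):
    o,D=ray(n,px); z=np.broadcast_to(z,len(D)); return o+D*((z-o[2])/D[:,2])[:,None]
def tri(ps,pt):
    out=[]
    o1,A=ray("side",ps);o2,B=ray("top",pt)
    for a,b in zip(A,B):
        s=np.linalg.lstsq(np.c_[a,-b],o2-o1,rcond=None)[0]
        p=o1+a*s[0];q=o2+b*s[1]; out.append(np.r_[(p+q)/2,np.linalg.norm(p-q)])
    return np.array(out)
def save(n,name,crop=None,s=1):
    im=get_image(n)
    if crop: im=im[crop[1]:crop[3],crop[0]:crop[2]]
    cv2.imwrite(f"pics/{name}.png",cv2.resize(im[...,::-1],None,fx=s,fy=s,interpolation=cv2.INTER_CUBIC))
def st():
    o=get_obs(); R=Ro.from_rotvec(o["tool_rot"]).as_matrix(); return o,np.array(o["tool_pos"]),R
def rel(p,R):  # target TCP pose -> row
    o,p0,R0=st(); return np.round(np.r_[R0.T@(np.array(p)-p0)*100,Ro.from_matrix(R0.T@R).as_rotvec()],3)
E
python3 - <<'E'
from h import *
np.set_printoptions(precision=3,suppress=True)
o,p,R=st();print(p,R,o["opening"],o["t"])
for n in("side","top"):
    K,d,Rc,t=cam(n);print(n,-Rc.T@t,Rc[2],K[0,0],d);save(n,n+"0",None,1.5)
E
```

```text
[ 0.26  -0.568  0.238] [[ 0.909  0.416 -0.001]
 [ 0.416 -0.909  0.002]
 [ 0.    -0.002 -1.   ]] 0.08518174521976765 0.0
side [0.063 0.675 0.932] [ 0.419 -0.532 -0.736] 418.9467296069955 [-0.052  0.     0.     0.     0.   ]
top [0.358 0.082 1.278] [ 0.152 -0.003 -0.988] 477.1690608865643 [-0.193  0.     0.     0.     0.   ]
```

View pics/side0.png

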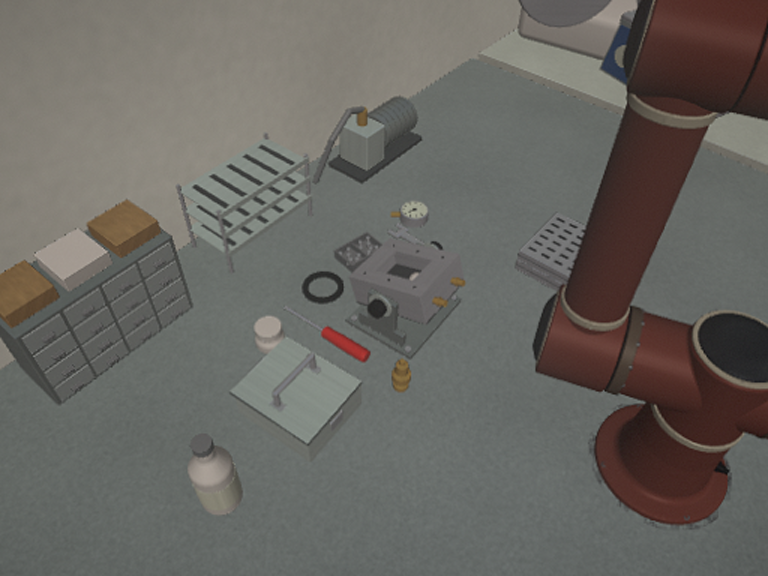

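View pics/top0.png

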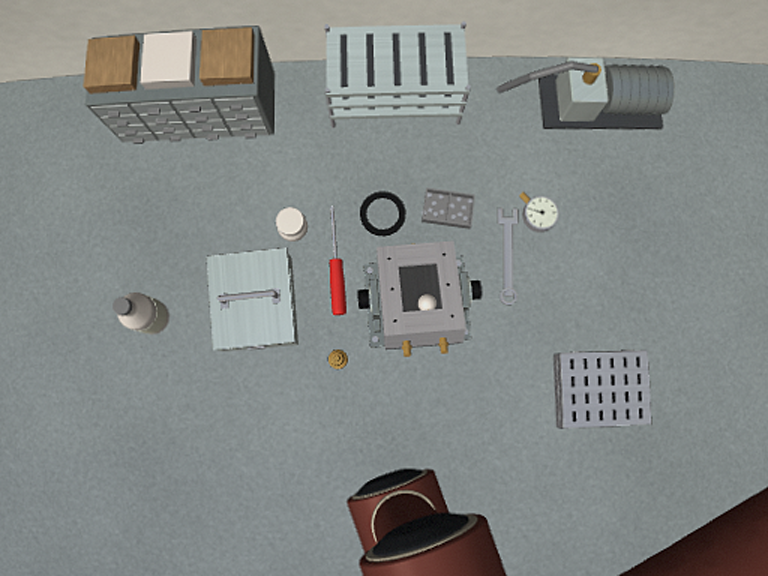

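```bash
python3 - <<'E'
from h import *
t=get_image("top");s=get_image("side")
def c(im,x,y): return cv2.resize(im[y:y+95,x:x+88],None,fx=3,fy=3,interpolation=cv2.INTER_CUBIC)
m=np.vstack([np.hstack([c(t,130,157),c(t,236,152),c(t,362,215)]),np.hstack([c(s,152,218),c(s,228,150),c(s,330,120)])])
m=m[...,::-1].copy()
for i in range(0,88*9,30):
    m[::285,i:i+2]=(0,0,255)
cv2.imwrite("pics/m1.png",m);print(m.shape)
E
```

```text
(570, 792, 3)
```

View pics/m1.png

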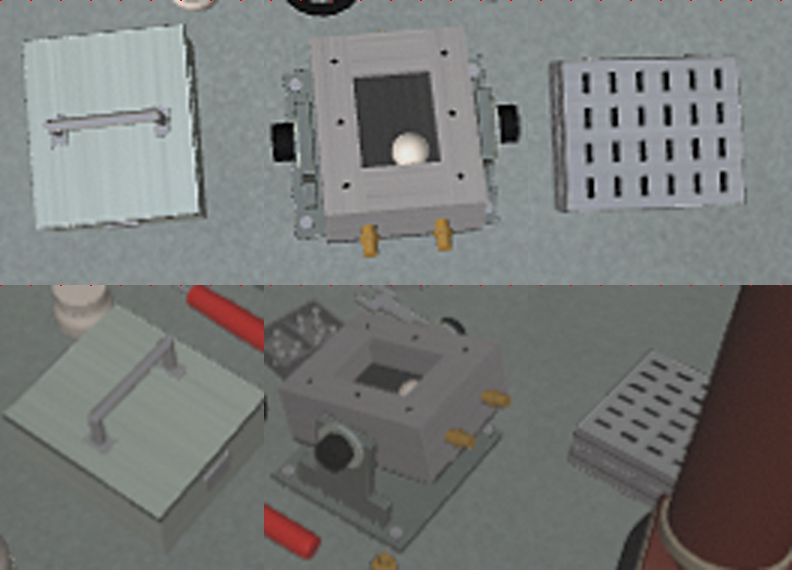

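```bash
cat > fit.py <<'E'
from h import *
from scipy.optimize import least_squares
np.set_printoptions(precision=4,suppress=True)
A=lambda pts,c,o:(np.array(pts,float)-c)/3+o
C=np.array([[1,1],[1,-1],[-1,-1],[-1,1]])  # far-left, far-right, near-right, near-left (world +x,+y..)
def planar(name,obs,hx,hy,z):
    def P(v): 
        c,s=np.cos(v[2]),np.sin(v[2]); L=C*[hx,hy]; return np.c_[v[0]+c*L[:,0]-s*L[:,1],v[1]+s*L[:,0]+c*L[:,1],np.full(4,z)]
    f=lambda v:np.concatenate([(proj(n,P(v)[i])-o).ravel() for n,i,o in obs])
    r=least_squares(f,[.5,0,0],loss="soft_l1");print(name,r.x,"deg",np.degrees(r.x[2]));print(f(r.x).reshape(-1,2).round(1).tolist())
    return r.x
if __name__=="__main__":
    lt=A([(24,42),(184,25),(203,212),(38,229)],(0,0),(130,157))
    ls=A([(115,303),(163,520),(5,412)],(0,285),(152,218))
    # side view: which corner is which
    planar("lid top",[("top",[0,1,2,3],lt)],.082,.071,.067)
    v=planar("lid",[("top",[0,1,2,3],lt),("side",[1,2,3,0],proj("side",np.zeros((4,3)))*0+0)] if 0 else [("top",[0,1,2,3],lt)],.082,.071,.067)
    print("side lid obs",ls.round(1).tolist())
    c,s=np.cos(v[2]),np.sin(v[2]);L=C*[.082,.071]
    print("pred",proj("side",np.c_[v[0]+c*L[:,0]-s*L[:,1],v[1]+s*L[:,0]+c*L[:,1],np.full(4,.067)]).round(1).tolist())
    hb=tri(A([(167,344),(96,419)],(0,285),(152,218)),A([(163,114),(50,125)],(0,0),(130,157)));print("handle ends",hb)
    ct=A([(562,60),(738,57),(744,205),(566,211)],(528,0),(362,215))
    planar("cass",[("top",[0,1,2,3],ct)],.065,.080,.054)
    ht=A([(334,61),(445,53),(340,121),(452,112),(347,185),(461,176)],(264,0),(236,152))
    hs=A([(310,381),(367,326),(357,395),(415,338),(407,409),(465,350)],(264,285),(228,150))
    T=tri(hs,ht);print(T)
    ft=A([(311,30),(466,24),(487,203),(328,213)],(264,0),(236,152));fs=A([(283,388),(348,317),(510,350),(415,418)],(264,285),(228,150))
    ot=A([(355,78),(430,72),(442,164),(361,167)],(264,0),(236,152))
    print(tri(fs,ft))
    def fr(v):
        R=Ro.from_euler("ZY",[v[3]+np.pi,-v[4]]).as_matrix(); return R,v[:3]
    def P(v,hx,hy):
        R,p=fr(v);L=np.c_[-C[:,0]*hx,-C[:,1]*hy,np.zeros(4)];return p+L@R.T
    hol=lambda v:(fr(v)[1]+np.c_[np.repeat([-1,0,1],2)*v[5],np.tile([-1,1],3)*v[6],np.zeros(6)]@fr(v)[0].T)
    f=lambda v:np.concatenate([(proj("top",P(v,.08,.065))-ft).ravel(),(proj("side",P(v,.08,.065))-fs).ravel(),(proj("top",P(v,.042,.032))-ot).ravel(),(proj("top",hol(v))-ht).ravel(),(proj("side",hol(v))-hs).ravel()])
    r=least_squares(f,[.55,0,.12,0,.4,.06,.048],loss="soft_l1");print("res",r.x,np.degrees(r.x[3:5]));print(f(r.x).reshape(-1,2).round(1).tolist());print(np.sqrt(np.diag(np.linalg.inv(r.jac.T@r.jac))))
E
python3 fit.py
```

```text
lid top [0.5256 0.3018 0.0834] deg 4.777975469010773
[[-0.0, 0.1], [0.2, -0.4], [-0.3, 0.1], [0.1, 0.2]]
lid [0.5256 0.3018 0.0834] deg 4.777975469010773
[[-0.0, 0.1], [0.2, -0.4], [-0.3, 0.1], [0.1, 0.2]]
side lid obs [[190.3, 224.0], [206.3, 296.3], [153.7, 260.3]]
pred [[152.7, 260.3], [190.3, 223.1], [241.1, 253.1], [205.2, 295.1]]
handle ends [[0.5321 0.2542 0.0901 0.0015]
 [0.5223 0.3477 0.098  0.0029]]
cass [ 0.3518 -0.3072 -0.0217] deg -1.2456150011332887
[[-0.0, -0.0], [0.0, -0.1], [-0.1, 0.1], [0.1, 0.1]]
[[ 0.5802  0.0625  0.1062  0.0024]
 [ 0.5856 -0.03    0.105   0.0004]
 [ 0.5277  0.0595  0.1207  0.0018]
 [ 0.5325 -0.0326  0.1205  0.0022]
 [ 0.4743  0.0562  0.1365  0.0002]
 [ 0.4785 -0.0358  0.1364  0.0007]]
[[ 0.6054  0.0785  0.0945  0.0119]
 [ 0.6186 -0.0492  0.0821  0.008 ]
 [ 0.4511 -0.0579  0.1387  0.0116]
 [ 0.4523  0.073   0.1541  0.0036]]
res [0.53   0.013  0.12   0.045  0.2998 0.0562 0.0461] [ 2.5802 17.1752]
[[0.1, 2.7], [-0.4, 1.1], [0.2, -0.3], [-1.0, 0.4], [-2.2, -0.1], [3.8, -1.8], [-4.1, -2.1], [0.6, 3.5], [-0.3, -1.0], [0.3, -0.8], [-0.2, -0.8], [0.5, 0.2], [0.7, 0.1], [0.2, 0.2], [0.4, 0.3], [0.4, 0.6], [-0.2, -0.0], [-0.1, 0.2], [-0.5, 0.2], [0.0, 0.3], [-0.3, -0.0], [-0.2, 0.0], [-0.0, 0.1], [-0.2, 0.0]]
[0.0008 0.0008 0.0019 0.0092 0.0237 0.0013 0.0009]
```

```bash
cat > tgt.py <<'E'
from h import *
def down(yaw): # tool y at world angle yaw, z down
    y=np.array([np.cos(yaw),np.sin(yaw),0]);z=np.array([0,0,-1.]);return np.c_[np.cross(y,z),y,z]
E
python3 - <<'E'
from tgt import *
print(rel([.5256,.3018,.28],down(.0834)))
E
```

```text
[ 6.0346e+01 -6.8061e+01 -4.0500e+00 -1.0000e-03 -1.0000e-03 -1.2250e+00]
```

```bash
python3 -m jog '[[3,-3.4,-4,0,0,-0.1,0],[20,-22.6,-4,0,0,-0.42,0],[20,-22.6,-4,0,0,-0.42,0],[20,-22.6,-4,0,0,-0.42,0],[20,-22.6,-4,0,0,-0.42,0],[20,-22.6,-4,0,0,-0.42,0],[20,-22.6,-4,0,0,-0.42,0],[20,-22.6,-4,0,0,-0.42,0]]'; python3 - <<'E'
from tgt import *
print(rel([.5256,.3018,.28],down(.0834)))
E
```

```text
t: 0.87
tool_pos: [0.3483, -0.276, 0.279]
tool_rot: [-2.86, -1.297, -0.002]
contact_force: [0.3, -1.0, -0.3]
opening: 0.0854
[ 5.5141e+01 -2.4740e+01  2.1000e-02  0.0000e+00 -2.0000e-03 -8.0300e-01]
```

```bash
python3 -m jog '[[27,-12,0,0,0,-0.4,0],[27,-12,0,0,0,-0.4,0],[27,-12,0,0,0,-0.4,0],[27,-12,0,0,0,-0.4,0],[27,-12,0,0,0,-0.4,0],[27,-12,0,0,0,-0.4,0],[27,-12,0,0,0,-0.4,0],[27,-12,0,0,0,-0.4,0]]'; python3 - <<'E'
from tgt import *
print(rel([.5256,.3018,.28],down(.0834)))
E
```

```text
t: 1.53
tool_pos: [0.4364, 0.0113, 0.2796]
tool_rot: [-2.538, -1.847, -0.005]
contact_force: [0.4, -0.4, 0.2]
opening: 0.0851
[ 3.0383e+01 -4.4500e-01  9.4000e-02  1.0000e-03 -4.0000e-03 -3.9600e-01]
```

```bash
python3 -m jog '[[30.4,-0.4,0,0,-0.004,-0.396,0],[30.4,-0.4,0,0,-0.004,-0.396,0],[30.4,-0.4,0,0,-0.004,-0.396,0],[30.4,-0.4,0,0,-0.004,-0.396,0],[30.4,-0.4,0,0,-0.004,-0.396,0],[30.4,-0.4,0,0,-0.004,-0.396,0],[30.4,-0.4,0,0,-0.004,-0.396,0],[30.4,-0.4,0,0,-0.004,-0.396,0]]'; python3 - <<'E'
from tgt import *
print(rel([.5256,.3018,.13],down(.0834)))
print(rel([.5256,.3018,.09],down(.0834)))
E
```

```text
t: 2.2
tool_pos: [0.5264, 0.3056, 0.2801]
tool_rot: [-2.123, -2.315, -0.002]
contact_force: [-0.1, 0.1, 1.0]
opening: 0.0855
[-3.8800e-01 -1.1500e-01  1.5014e+01  0.0000e+00 -1.0000e-03  3.0000e-03]
[-3.9300e-01 -1.1600e-01  1.9014e+01  0.0000e+00 -1.0000e-03  3.0000e-03]
```

Descend and grip.

```bash
python3 -m jog '[[-0.4,-0.1,4,0,0,0.003,0],[-0.4,-0.1,8,0,0,0.003,0],[-0.4,-0.1,11.5,0,0,0.003,0],[-0.4,-0.1,14.5,0,0,0.003,0],[-0.4,-0.1,16.5,0,0,0.003,0],[-0.4,-0.1,18,0,0,0.003,0],[-0.4,-0.1,19,0,0,0.003,0],[-0.4,-0.1,19,0,0,0.003,0]]' && python3 -m jog '[[0,0,0,0,0,0,255],[0,0,0,0,0,0,255],[0,0,0,0,0,0,255],[0,0,0,0,0,0,255],[0,0,0,0,0,0,255],[0,0,0,0,0,0,255],[0,0,0,0,0,0,255],[0,0,0,0,0,0,255]]' 80; python3 - <<'E'
from tgt import *
print(st())
E
```

```text
t: 2.87
tool_pos: [0.5241, 0.3006, 0.087]
tool_rot: [-2.125, -2.31, 0.006]
contact_force: [-0.6, -0.4, -0.4]
opening: 0.0855
t: 3.53
tool_pos: [0.5247, 0.3009, 0.088]
tool_rot: [-2.126, -2.31, 0.004]
contact_force: [-0.2, -0.8, 3.6]
opening: 0.0073
({'t': 3.5333, 'q': array([3.97185602e-01, 1.45384033e-01, 1.77788496e+00, 9.82822063e-04,
       1.22153731e+00, 3.13744798e-01]), 'dq': array([ 1.42029187e-03,  7.17042530e-04, -4.79065477e-04, -1.64601519e-03,
       -2.77442052e-05, -3.64311555e-04]), 'effort': array([ 1.73679614e-01, -3.76818109e+01, -3.16589141e+01,  6.54503494e-02,
       -4.94791183e-02, -3.60587100e-02]), 'tool_pos': array([0.52473993, 0.30085347, 0.08803721]), 'tool_rot': array([-2.12576961, -2.31019682,  0.00398156]), 'contact_force': array([-0.20856408, -0.84719787,  3.59814007]), 'wrist_torque': array([-0.06185989,  0.00682345, -0.05190542]), 'opening': 0.0073334163172353705}, array([0.52473993, 0.30085347, 0.08803721]), array([[-8.30075668e-02,  9.96543385e-01, -3.32055947e-03],
       [ 9.96548910e-01,  8.30067226e-02, -3.91462505e-04],
       [-1.14480611e-04, -3.34159427e-03, -9.99994410e-01]]))
```

```bash
python3 -m jog '[[0,0,-0.5,0,0,0,255],[0,0,-1.5,0,0,0,255],[0,0,-3,0,0,0,255],[0,0,-5,0,0,0,255],[0,0,-8,0,0,0,255],[0,0,-11,0,0,0,255],[0,0,-13,0,0,0,255],[0,0,-13,0,0,0,255]]' ; python3 - <<'E'
from tgt import *
t=get_image("top");s=get_image("side")
c=lambda im,x,y:cv2.resize(im[y:y+160,x:x+130],None,fx=3,fy=3)[...,::-1]
cv2.imwrite("pics/m2.png",np.hstack([c(t,90,130),c(s,130,140)]))
E
```

```text
t: 4.2
tool_pos: [0.5276, 0.302, 0.2247]
tool_rot: [2.126, 2.31, 0.011]
contact_force: [0.6, 1.0, -1.9]
opening: 0.0075
```

View pics/m2.png

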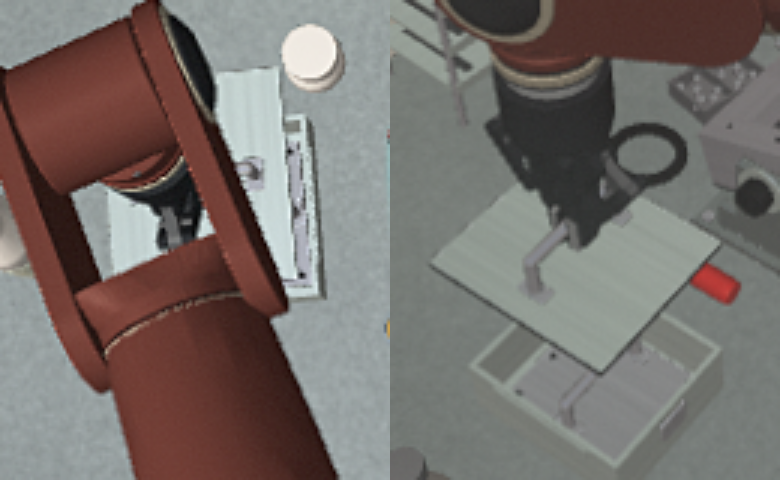

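```bash
cat >> tgt.py <<'E'
def lean(th=np.radians(24),up=0,out=0,foot=None):
    phi=-.0217;u=np.array([np.cos(phi),np.sin(phi),0]);k=np.array([0,0,1.])
    E=np.array([.4168,-.3086,0]);d=np.cos(th)*u-np.sin(th)*k;n=np.sin(th)*u+np.cos(th)*k
    F=E+u*(.054/np.tan(th)+out); face=F-.082*d
    return face+.028*n+up*k, np.c_[np.cross(d,-n),d,-n]
E
python3 - <<'E'
from tgt import *
p,R=lean(up=.2);print(p);print(rel([p[0],p[1],.32],down(-.0217)));print(rel(p,R))
E
python3 -m jog '[[0,0,-2,0,0,0,255],[0,0,-4,0,0,0,255],[0,0,-6.5,0,0,0,255],[0,0,-8.5,0,0,0,255],[0,0,-8.5,0,0,0,255]]'; python3 - <<'E'
from tgt import *
p,R=lean(up=.2);print(rel([p[0],p[1],.32],down(-.0217)));print(rel(p,R))
E
```

```text
[ 0.47455028 -0.30985338  0.25893168]
[-6.0445e+01 -1.0143e+01 -1.0153e+01 -3.0000e-03 -0.0000e+00  1.0500e-01]
[-6.0446e+01 -1.0127e+01 -4.0460e+00  4.1600e-01  2.2000e-02  1.0300e-01]
t: 4.72
tool_pos: [0.5263, 0.3013, 0.3057]
tool_rot: [-2.127, -2.312, -0.003]
contact_force: [0.9, -0.2, -1.8]
opening: 0.0078
[-6.0476e+01 -1.0233e+01 -1.5240e+00  1.0000e-03 -1.0000e-03  1.0500e-01]
[-6.0484e+01 -1.0240e+01  4.5830e+00  4.2000e-01  2.1000e-02  1.0400e-01]
```

```bash
python3 -m jog '[[-1.5,-0.2,-0.2,0,0,0,255],[-4,-0.7,-0.5,0,0,0.01,255],[-7.5,-1.3,-0.8,0,0,0.015,255],[-11.5,-2,-1,0,0,0.02,255],[-15.5,-2.6,-1.2,0,0,0.025,255],[-19.5,-3.3,-1.5,0,0,0.03,255],[-23.5,-4,-1.5,0,0,0.04,255],[-27.5,-4.6,-1.5,0,0,0.045,255]]'; python3 -m jog '[[-4,-0.7,0,0,0,0.01,255],[-8,-1.4,0,0,0,0.015,255],[-12,-2,0,0,0,0.02,255],[-16,-2.6,0,0,0,0.025,255],[-20,-3.3,0,0,0,0.03,255],[-24,-4,0,0,0,0.04,255],[-27,-4.5,0,0,0,0.045,255],[-28,-4.7,0,0,0,0.05,255]]'; python3 - <<'E'
from tgt import *
p,R=lean(up=.2);print(rel(p,R))
E
```

```text
t: 5.38
tool_pos: [0.5013, 0.0213, 0.3166]
tool_rot: [-2.176, -2.26, 0.002]
contact_force: [1.0, -1.2, -3.7]
opening: 0.0074
t: 6.05
tool_pos: [0.4623, -0.2638, 0.312]
tool_rot: [-2.234, -2.196, 0.007]
contact_force: [0.4, -0.2, -2.2]
opening: 0.0073
[-4.597e+00  1.353e+00  5.283e+00  4.090e-01 -2.000e-03  5.000e-03]
```

```bash
python3 -m jog '[[-1,0.3,0,0.05,0,0,255],[-2,0.5,1,0.12,0,0,255],[-3,0.8,2,0.2,0,0,255],[-4,1,3,0.28,0,0,255],[-4.6,1.2,4,0.36,0,0,255],[-4.6,1.35,5,0.41,0,0.005,255],[-4.6,1.35,5.3,0.41,0,0.005,255],[-4.6,1.35,5.3,0.41,0,0.005,255]]'; python3 - <<'E'
from tgt import *
p,R=lean(up=.2);print(rel(p,R))
for u in(.03,0.01,0): print(rel(lean(up=u)[0],R))
print(st()[0]["q"])
E
```

```text
t: 6.72
tool_pos: [0.4735, -0.3087, 0.2545]
tool_rot: [-2.002, -1.963, 0.416]
contact_force: [-0.6, 0.1, -3.2]
opening: 0.0074
[-0.11  -0.08  -0.448 -0.006 -0.006  0.003]
[-2.2400e-01  6.9220e+00  1.5043e+01 -6.0000e-03 -6.0000e-03  3.0000e-03]
[-2.3800e-01  7.7450e+00  1.6866e+01 -6.0000e-03 -6.0000e-03  3.0000e-03]
[-2.4400e-01  8.1570e+00  1.7777e+01 -6.0000e-03 -6.0000e-03  3.0000e-03]
[-0.60287657  0.14720248  1.52651988 -0.23050244  1.82560316 -0.60079657]
```

```bash
python3 -m jog '[[0,0.5,1,0,0,0,255],[-0.1,1.5,3.2,0,0,0,255],[-0.1,2.9,6.2,0,0,0,255],[-0.2,4.2,9.2,0,0,0,255],[-0.2,5.5,12,0,0,0,255],[-0.2,6.4,14,0,0,0,255],[-0.2,6.9,15,0,0,0,255],[-0.2,6.9,15,0,0,0,255]]'; python3 - <<'E'
from tgt import *
p,R=lean(up=.03);print(rel(p,R))
for u in(.01,0): print(rel(lean(up=u)[0],R))
t=get_image("top");s=get_image("side")
c=lambda im,x,y:cv2.resize(im[y:y+160,x:x+130],None,fx=3,fy=3)[...,::-1]
cv2.imwrite("pics/m3.png",np.hstack([c(t,330,150),c(s,310,90)]))
E
```

```text
t: 7.38
tool_pos: [0.4725, -0.3083, 0.0866]
tool_rot: [-1.999, -1.96, 0.416]
contact_force: [-0.3, 0.7, -3.9]
opening: 0.0074
[-0.151  0.091 -0.304 -0.009 -0.009  0.004]
[-0.17   0.921  1.515 -0.009 -0.009  0.004]
[-0.18   1.336  2.425 -0.009 -0.009  0.004]
```

View pics/m3.png

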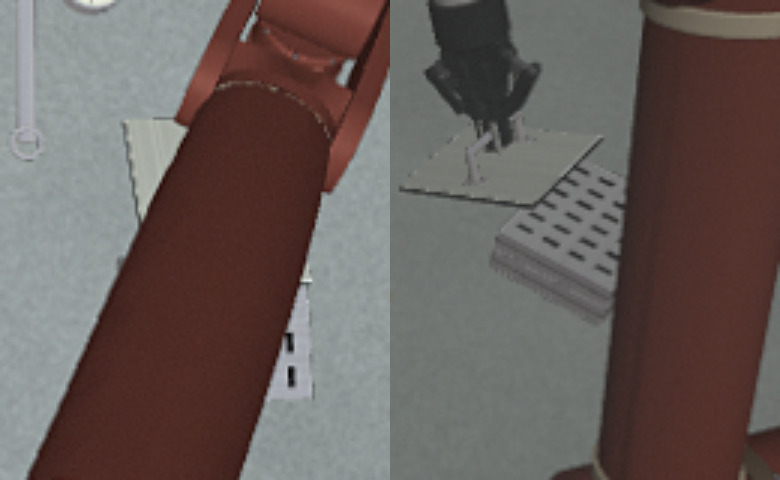

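```bash
python3 - <<'E'
from tgt import *
o,p,R=st()
for a in(0,.1,-.1):
    Rl=R@Ro.from_rotvec([a,0,0]).as_matrix()
    bar=p-R[:,2]*.013
    P=[bar+Rl@np.array([sx*.071,sy*.082,.037]) for sx,sy in((1,1),(1,-1),(-1,-1),(-1,1))]
    print(a,((proj("side",P)-[310,90])*3+[390,0]).round().tolist(),((proj("top",P)-[330,150])*3).round().tolist())
E
```

```text
0 [[398.0, 184.0], [532.0, 200.0], [601.0, 132.0], [470.0, 122.0]] [[129.0, 118.0], [156.0, 283.0], [318.0, 280.0], [281.0, 117.0]]
0.1 [[403.0, 191.0], [533.0, 193.0], [603.0, 125.0], [474.0, 129.0]] [[128.0, 126.0], [159.0, 282.0], [322.0, 279.0], [280.0, 125.0]]
-0.1 [[394.0, 177.0], [529.0, 206.0], [599.0, 138.0], [466.0, 115.0]] [[131.0, 109.0], [153.0, 283.0], [314.0, 280.0], [283.0, 109.0]]
```

```bash
python3 -m jog '[[-0.1,0.4,0.5,0,0,0,255],[-0.15,0.7,1.0,0,0,0,255],[-0.15,0.9,1.4,0,0,0,255],[-0.15,1,1.7,0,0,0,255],[-0.15,1.1,1.9,0,0,0,255],[-0.15,1.1,1.9,0,0,0,255]]'; python3 - <<'E'
from tgt import *
p,R=lean();print(rel(p,R))
E
```

```text
t: 7.98
tool_pos: [0.4766, -0.3111, 0.068]
tool_rot: [-2.003, -1.963, 0.416]
contact_force: [-0.7, -0.4, -3.5]
opening: 0.0078
[ 0.116  0.18   0.914 -0.005 -0.006  0.003]
```

```bash
python3 -m jog '[[0.05,0.1,0.3,0,0,0,255],[0.05,0.2,0.5,0,0,0,255],[0.05,0.2,0.7,0,0,0,255],[0.05,0.2,0.7,0,0,0,255]]';python3 -m jog '[[0,0.05,0.1,0,0,0,255],[0,0.1,0.2,0,0,0,255],[0,0.1,0.2,0,0,0,255]]'
```

```text
t: 8.32
tool_pos: [0.4752, -0.3103, 0.0602]
tool_rot: [-2.002, -1.962, 0.416]
contact_force: [0.2, 0.8, -4.3]
opening: 0.0071
t: 8.57
tool_pos: [0.4754, -0.3103, 0.0588]
tool_rot: [-2.002, -1.962, 0.416]
contact_force: [-1.2, 1.9, 1.7]
opening: 0.0076
```

```bash
python3 -m jog '[[0,0.05,0.1,0,0,0,255],[0,0.1,0.2,0,0,0,255],[0,0.1,0.2,0,0,0,255]]'; python3 -m jog '[[0,0,0,0,0,0,200],[0,0,0,0,0,0,160],[0,0,0,0,0,0,120],[0,0,0,0,0,0,80],[0,0,0,0,0,0,40],[0,0,0,0,0,0,0],[0,0,0,0,0,0,0],[0,0,0,0,0,0,0]]'
```

```text
t: 8.82
tool_pos: [0.4755, -0.3104, 0.0587]
tool_rot: [-2.002, -1.961, 0.418]
contact_force: [-3.4, 3.7, 8.1]
opening: 0.0073
t: 9.48
tool_pos: [0.4754, -0.3104, 0.0586]
tool_rot: [-2.002, -1.961, 0.418]
contact_force: [-0.1, -1.2, 0.6]
opening: 0.0856
```

Withdraw along the tool axis, then straighten and head back towards the case.

```bash
python3 -m jog '[[0,0,-1,0,0,0,0],[0,0,-2.5,0,0,0,0],[0,0,-5,0,0,0,0],[0,0,-8.5,0,0,0,0],[0,0,-12.5,0,0,0,0],[0,0,-16.5,0,0,0,0],[0,0,-20,0,0,0,0],[0,0,-22,0,0,0,0]]'; python3 - <<'E'
from tgt import *
print(rel([.5256,.3018,.28],down(.0834)))
E
```

```text
t: 10.15
tool_pos: [0.5694, -0.3143, 0.2662]
tool_rot: [-2.008, -1.967, 0.416]
contact_force: [0.5, 0.1, -0.1]
opening: 0.0851
[ 6.151e+01 -5.710e+00  1.185e+00 -4.190e-01 -2.400e-02 -1.030e-01]
```

```bash
python3 -m jog '[[2,0,0,-0.08,0,0,0],[5,0,0,-0.17,0,0,0],[9,-1,0.2,-0.26,-0.01,-0.03,0],[13,-1.2,0.3,-0.35,-0.02,-0.05,0],[17,-1.5,0.4,-0.42,-0.02,-0.05,0],[21,-2,0.4,-0.42,-0.02,-0.05,0],[25,-2.4,0.5,-0.42,-0.02,-0.05,0],[29,-2.7,0.5,-0.42,-0.02,-0.05,0]]'; python3 - <<'E'
from tgt import *
print(rel([.5256,.3018,.28],down(.0834)))
E
```

```text
t: 10.82
tool_pos: [0.5485, -0.022, 0.2758]
tool_rot: [2.181, 2.25, -0.004]
contact_force: [1.4, 0.1, -0.6]
opening: 0.0854
[ 3.2435e+01 -1.2820e+00 -6.7100e-01  4.0000e-03  8.0000e-03 -5.2000e-02]
```

```bash
python3 -m jog '[[4,-0.2,-0.3,0,0,0,0],[8,-0.4,-0.5,0,0,0,0],[12,-0.5,-0.6,0,0,-0.02,0],[16,-0.6,-0.6,0,0,-0.02,0],[20,-0.8,-0.6,0,0,-0.03,0],[24,-1,-0.6,0,0,-0.04,0],[28,-1.2,-0.6,0,0,-0.05,0],[31,-1.3,-0.6,0,0,-0.05,0]]'; python3 - <<'E'
from tgt import *
t=get_image("top");s=get_image("side")
c=lambda im,x,y,w,h,k:cv2.resize(im[y:y+h,x:x+w],None,fx=k,fy=k)[...,::-1]
A=np.hstack([c(s,310,100,95,90,4),c(t,340,170,95,90,4)]) 
B=np.hstack([c(s,145,210,95,60,4),c(t,150,155,95,60,4)])
cv2.imwrite("pics/m4.png",np.vstack([A,B]));print(A.shape)
print(rel([.5256,.3018,.28],down(.0834)))
E
```

```text
t: 11.48
tool_pos: [0.5253, 0.2909, 0.2817]
tool_rot: [2.121, 2.306, 0.0]
contact_force: [0.1, -0.3, 0.6]
opening: 0.0856
(360, 760, 3)
[0.989 0.135 0.123 0.005 0.006 0.004]
```

View pics/m4.png

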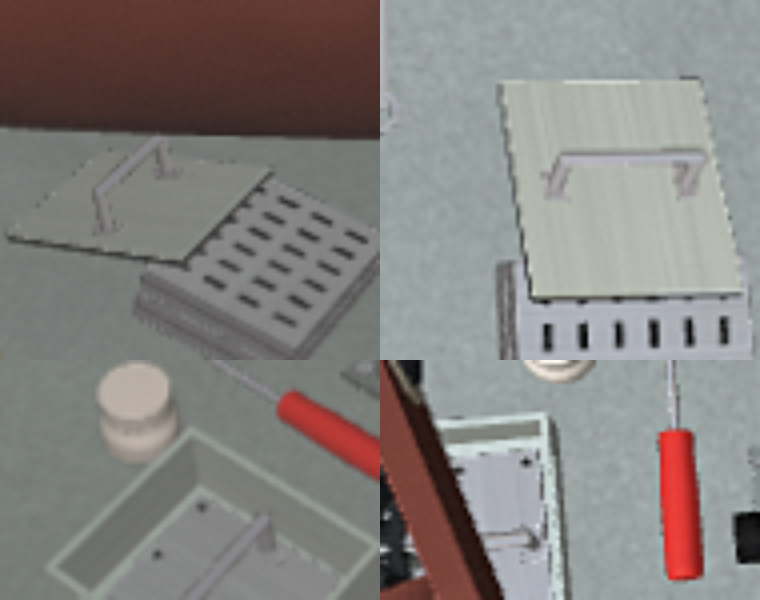

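```bash
python3 - <<'E'
from tgt import *
np.set_printoptions(precision=4,suppress=True)
print(atz("side",[(211.2,249.5),(189.5,275)],.046));print(atz("top",[(188.5,200)],.046))
# sanity: lid-handle as seen in m1 same method z .101
print(atz("side",[(152+167/3,218+(344-285)/3),(152+96/3,218+(419-285)/3)],.101))
print(atz("side",[(145+202/4,210+147/4),(145+157/4,210+195/4)],.012),atz("top",[(150+146/4,155+102/4)],.012))
# predicted if cover centred in case
c,s=np.cos(.0834),np.sin(.0834)
print([(.5256+c*x-s*y,.3018+s*x+c*y) for x,y in((0,-.045),(0,.045))])
E
```

```text
[[0.5248 0.254  0.046 ]
 [0.5138 0.3431 0.046 ]]
[[0.5245 0.2492 0.046 ]]
[[0.5268 0.26   0.101 ]
 [0.5193 0.3483 0.101 ]]
[[0.5806 0.2583 0.012 ]
 [0.5763 0.3044 0.012 ]] [[0.5824 0.2589 0.012 ]]
[(np.float64(0.5293486508100481), np.float64(0.2569564094088762)), (np.float64(0.5218513491899518), np.float64(0.3466435905911238))]
```

```bash
python3 -m jog '[[1,0.2,0.5,0,0,-0.01,0],[0.9,0.4,3,0,0,-0.02,0],[0.8,0.45,6.5,0,0,-0.02,0],[0.7,0.45,10,0,0,-0.02,0],[0.7,0.45,13,0,0,-0.02,0],[0.7,0.45,15,0,0,-0.02,0],[0.7,0.45,16,0,0,-0.02,0],[0.7,0.45,16,0,0,-0.02,0]]'; python3 - <<'E'
from tgt import *
print(rel([.522,.298,.033],down(.105)))
E
```

```text
t: 12.25
tool_pos: [0.5287, 0.2973, 0.1187]
tool_rot: [2.096, 2.332, -0.007]
contact_force: [0.4, -0.2, -1.1]
opening: 0.0857
[ 1.980e-01 -6.610e-01  8.564e+00  1.000e-03  7.000e-03  1.000e-03]
```

```bash
python3 -m jog '[[0.1,-0.4,1,0,0.005,0,0],[0.2,-0.65,3,0,0.007,0,0],[0.2,-0.65,5,0,0.007,0,0],[0.2,-0.65,6.5,0,0.007,0,0],[0.2,-0.65,7.5,0,0.007,0,0],[0.2,-0.65,8.2,0,0.007,0,0],[0.2,-0.65,8.5,0,0.007,0,0],[0.2,-0.65,8.5,0,0.007,0,0]]' && python3 -m jog '[[0,0,0,0,0,0,80],[0,0,0,0,0,0,140],[0,0,0,0,0,0,200],[0,0,0,0,0,0,255],[0,0,0,0,0,0,255],[0,0,0,0,0,0,255],[0,0,0,0,0,0,255],[0,0,0,0,0,0,255]]' 80
```

```text
t: 12.92
tool_pos: [0.5225, 0.2982, 0.034]
tool_rot: [2.1, 2.336, 0.001]
contact_force: [1.1, -0.7, -0.1]
opening: 0.0852
t: 13.58
tool_pos: [0.5225, 0.2982, 0.0343]
tool_rot: [2.1, 2.336, 0.001]
contact_force: [-1.4, 0.8, 3.0]
opening: 0.0073
```

```bash
python3 -m jog '[[0,0,-0.5,0,0,0,255],[0,0,-1.5,0,0,0,255],[0,0,-3.5,0,0,0,255],[0,0,-7,0,0,0,255],[0,0,-11,0,0,0,255],[0,0,-15,0,0,0,255],[0,0,-19,0,0,0,255],[0,0,-22,0,0,0,255]]' 100; python3 -m jog '[[0,0,-3,0,0,0,255],[0,0,-4,0,0,0,255],[0,0,-4,0,0,0,255],[0,0,-4,0,0,0,255]]'; python3 - <<'E'
from tgt import *
t=get_image("top");s=get_image("side")
c=lambda im,x,y,w,h,k:cv2.resize(im[y:y+h,x:x+w],None,fx=k,fy=k,interpolation=cv2.INTER_CUBIC)[...,::-1]
A=np.hstack([c(s,140,150,95,95,4),c(s,225,148,100,95,4)])
B=np.hstack([c(t,235,155,97,50,4),c(t,235,195,97,50,4)])
cv2.imwrite("pics/m5.png",np.vstack([A,B[:,:780],np.zeros((0,780,3),np.uint8)] if B.shape[1]==780 else [A,cv2.copyMakeBorder(B,0,0,0,780-B.shape[1],0)]));cv2.imwrite("pics/s_raw.png",s[...,::-1]);cv2.imwrite("pics/t_raw.png",t[...,::-1])
E
```

```text
t: 14.25
tool_pos: [0.5225, 0.2983, 0.2584]
tool_rot: [2.099, 2.335, 0.006]
contact_force: [1.7, 0.3, -2.8]
opening: 0.007
t: 14.58
tool_pos: [0.5219, 0.2981, 0.2971]
tool_rot: [2.099, 2.335, 0.004]
contact_force: [-0.1, 0.2, -4.7]
opening: 0.0074
```

View pics/m5.png

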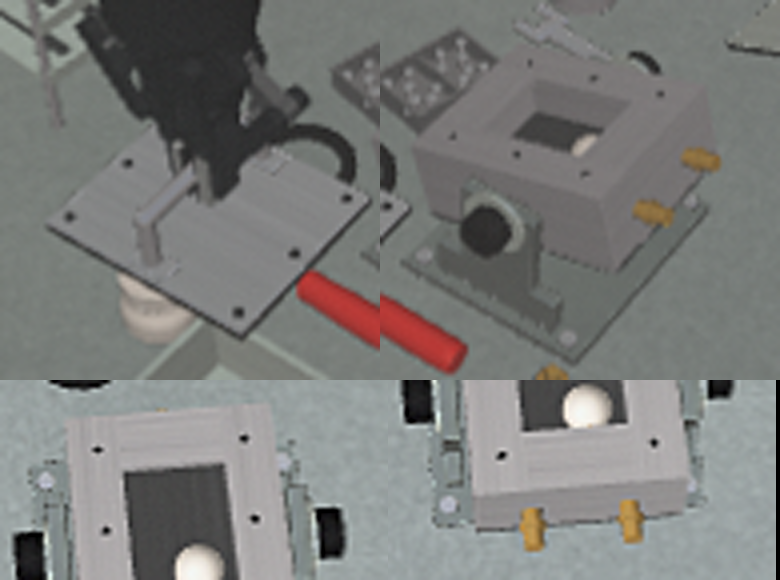

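```bash
cat > fit2.py <<'E'
from h import *
from scipy.optimize import least_squares
np.set_printoptions(precision=4,suppress=True)
N=lambda pts,c,o:(np.array(pts,float)-c)/4+o
hs=N([(453,136),(530,63),(517,154),(593,78),(585,174),(661,94)],(380,0),(225,148))
ht=np.r_[N([(97,450),(244,438),(106,531),(254,519)],(0,380),(235,155)),N([(502,455),(655,443)],(388,380),(235,195))]
ft=np.r_[N([(66,420),(270,405)],(0,380),(235,155)),N([(686,482),(475,496)],(388,380),(235,195))]
ot=np.r_[N([(123,474),(223,464)],(0,380),(235,155)),N([(632,421),(522,432)],(388,380),(235,195))]
fs=N([(415,150),(522,48),(717,91),(611,191)],(380,0),(225,148))
C=np.array([[-1,-1],[-1,1],[1,1],[1,-1]]) # FL FR NR NL in flange frame
H=np.c_[np.repeat([-1,0,1],2),np.tile([-1,1],3)]
def fr(v): return Ro.from_euler("ZY",[v[3]+np.pi,-v[4]]).as_matrix(),v[:3]
def pt(v,L): R,p=fr(v); return p+np.c_[L,np.zeros(len(L))]@R.T
def f(v): return np.concatenate([(proj(n,pt(v,L)+0)+b-o).ravel() for n,L,b,o in(("top",C*[.08,.065],0,ft),("side",C*[.08,.065],v[7:9],fs),("top",C*[.042,.032],0,ot),("top",H*v[5:7],0,ht),("side",H*v[5:7],v[7:9],hs))]+[v[7:9]*.5])
r=least_squares(f,[.53,.013,.12,.045,.3,.056,.046,0,0],loss="soft_l1")
v=r.x;print("res",v,np.degrees(v[3:5]));print(f(v)[:-2].reshape(-1,2).round(1).tolist());print(np.sqrt(np.diag(np.linalg.inv(r.jac.T@r.jac)))*.5)
np.save("seat.npy",v)
print(tri(hs,ht))
# cover in hand
o,p,R=st()
cs=N([(47,227),(242,337),(371,200)],0,(140,150)); chs=N([(70,216),(127,162),(239,313),(294,253),(347,198)],0,(140,150))
def cp(w,L,z):
    Q=R@Ro.from_rotvec(w[1:4]).as_matrix(); b=p-R[:,2]*.013+R[:,0]*w[0]
    return b+np.c_[L[:,1],L[:,0],np.full(len(L),z)]@Q.T   # L in (x=tool y, y=tool x)
hx,hy=v[5:7]
Lc=np.array([[1,-1],[-1,-1],[-1,1]])*[.065,.055]
for hx_,hy_ in((hx,hy),(.055,.045)):
    Lh=np.array([[1,-1],[1,0],[-1,-1],[-1,0],[-1,1]])
    print("obs",chs.round(1).tolist(),"pred corners",proj("side",cp(np.zeros(4),Lc,.034)).round(1).tolist(),"obs",cs.round(1).tolist());break
g=lambda w:np.concatenate([(proj("side",cp(w,Lc,.034))+w[4:6]-cs).ravel(),w[4:6]*.4])
q=least_squares(g,np.zeros(6),loss="soft_l1");print("cover",q.x,g(q.x))
E
python3 fit2.py
```

```text
res [0.5293 0.0137 0.1209 0.0546 0.3106 0.0566 0.046  0.7918 0.0414] [ 3.1264 17.7961]
[[-0.2, 0.3], [-0.1, -0.0], [1.1, -1.3], [-0.4, -0.3], [-0.8, -0.7], [-0.2, -0.8], [-2.6, -1.6], [-2.7, 1.9], [-0.1, -1.0], [0.4, -0.6], [-0.9, 0.7], [0.2, 0.1], [0.3, 0.3], [0.1, 0.3], [-0.0, 0.2], [0.3, 0.2], [-0.0, 0.4], [-0.2, 0.2], [0.3, 0.6], [0.4, 0.4], [0.4, 0.3], [0.6, 0.2], [0.5, -0.2], [0.5, -0.1]]
[0.0007 0.0004 0.0039 0.0045 0.0107 0.0007 0.0004 0.2908 0.8489]
[[ 0.5799  0.0628  0.1066  0.0019]
 [ 0.5854 -0.0294  0.1054  0.0018]
 [ 0.5267  0.0592  0.1218  0.0013]
 [ 0.5316 -0.0318  0.1221  0.0012]
 [ 0.4734  0.0562  0.1368  0.0014]
 [ 0.4781 -0.036   0.1372  0.001 ]]
obs [[157.5, 204.0], [171.8, 190.5], [199.8, 228.2], [213.5, 213.2], [226.8, 199.5]] pred corners [[184.8, 173.5], [232.6, 197.7], [200.4, 232.2]] obs [[151.8, 206.8], [200.5, 234.2], [232.8, 200.0]]
cover [ 0.      0.018   1.9144 -1.2672  1.0644  3.0999] [-0.5381  0.1591 -0.8404  0.0086  3.4538 -0.5429  0.4257  1.24  ]
```

```bash
sed -i 's/("side",C\*\[.08,.065\],v\[7:9\],fs),//; s/\[\[1,-1\],\[-1,-1\],\[-1,1\]\])\*/[[1,1],[-1,1],[-1,-1]])*/' fit2.py; python3 fit2.py
```

```text
res [ 0.5296  0.0136  0.1192  0.0532  0.2965  0.0564  0.046   0.4017 -0.5226] [ 3.0479 16.9906]
[[-0.2, 0.1], [-0.1, -0.2], [1.0, -1.1], [-0.4, -0.2], [-0.1, -1.1], [0.4, -0.7], [-1.0, 0.8], [0.2, 0.2], [0.3, 0.2], [0.1, 0.3], [-0.0, 0.2], [0.2, 0.2], [-0.1, 0.3], [-0.3, 0.2], [-0.1, 0.1], [-0.0, 0.0], [-0.0, 0.1], [0.1, 0.0], [0.0, -0.2], [-0.0, -0.0]]
[0.0007 0.0004 0.004  0.0046 0.0127 0.0007 0.0004 0.2984 0.8887]
[[ 0.5799  0.0628  0.1066  0.0019]
 [ 0.5854 -0.0294  0.1054  0.0018]
 [ 0.5267  0.0592  0.1218  0.0013]
 [ 0.5316 -0.0318  0.1221  0.0012]
 [ 0.4734  0.0562  0.1368  0.0014]
 [ 0.4781 -0.036   0.1372  0.001 ]]
obs [[157.5, 204.0], [171.8, 190.5], [199.8, 228.2], [213.5, 213.2], [226.8, 199.5]] pred corners [[151.0, 204.4], [200.4, 232.2], [232.6, 197.7]] obs [[151.8, 206.8], [200.5, 234.2], [232.8, 200.0]]
cover [0.0024 0.0204 0.0049 0.0078 0.8979 1.3589] [-0.3124  0.0099 -0.1159 -0.05    0.2895 -0.1527  0.3592  0.5436]
```

```bash
cat >> tgt.py <<'E'
def seat(up=0,th=np.radians(16.6),phi=.056,c=(.5296,.0136,.1195),off=.0015,bar=.028):
    u=np.array([np.cos(phi),np.sin(phi),0]);k=np.array([0,0,1.])
    d=np.cos(th)*u-np.sin(th)*k;n=np.sin(th)*u+np.cos(th)*k
    R=np.c_[np.cross(d,-n),d,-n]
    return np.array(c)+n*(bar+up)-R[:,0]*off,R
E
python3 - <<'E'
from tgt import *
p,R=seat(.11);print(p,rel(p,R));
E
```

```text
[0.56904715 0.014309   0.25174852] [-2.8686e+01  1.7780e+00  4.2830e+00  2.8800e-01  8.0000e-03  5.0000e-02]
```

```bash
python3 -m jog '[[-1.5,0,0,0,0,0,255],[-4,0.2,0,0.03,0,0.01,255],[-8,0.5,0,0.07,0,0.02,255],[-12,0.8,0.5,0.12,0,0.03,255],[-16,1,1,0.17,0,0.04,255],[-20,1.3,2,0.22,0.005,0.05,255],[-23.5,1.5,3,0.26,0.008,0.05,255],[-26.5,1.7,3.8,0.29,0.008,0.05,255]]';python3 - <<'E'
from tgt import *
for u in (.11,.03):print(rel(*seat(u)))
E
```

```text
t: 15.35
tool_pos: [0.5651, 0.0326, 0.2529]
tool_rot: [-2.009, -2.12, 0.318]
contact_force: [-0.4, 0.9, -4.6]
opening: 0.007
[-1.844e+00  3.190e-01  2.400e-02 -8.000e-03 -1.000e-03 -2.000e-03]
[-1.848e+00  3.820e-01  8.023e+00 -8.000e-03 -1.000e-03 -2.000e-03]
```

```bash
python3 -m jog '[[-0.7,0.1,0.5,-0.004,0,0,255],[-1.3,0.3,2,-0.008,0,0,255],[-1.8,0.35,4,-0.008,0,0,255],[-1.85,0.35,6,-0.008,0,0,255],[-1.85,0.35,7.2,-0.008,0,0,255],[-1.85,0.35,8,-0.008,0,0,255],[-1.85,0.35,8,-0.008,0,0,255]]';python3 - <<'E'
from tgt import *
for u in (.03,.012):print(rel(*seat(u)))
t=get_image("top");s=get_image("side")
c=lambda im,x,y,w,h,k:cv2.resize(im[y:y+h,x:x+w],None,fx=k,fy=k,interpolation=cv2.INTER_CUBIC)[...,::-1]
cv2.imwrite("pics/m6.png",np.hstack([c(s,225,130,100,110,4),c(t,235,145,97,110,4)]))
E
```

```text
t: 15.93
tool_pos: [0.5439, 0.0133, 0.1724]
tool_rot: [-2.01, -2.121, 0.314]
contact_force: [0.5, 0.4, -4.2]
opening: 0.0067
[-0.038  0.14  -0.32  -0.005 -0.001 -0.002]
[-4.00e-02  1.49e-01  1.48e+00 -5.00e-03 -1.00e-03 -2.00e-03]
```

View pics/m6.png

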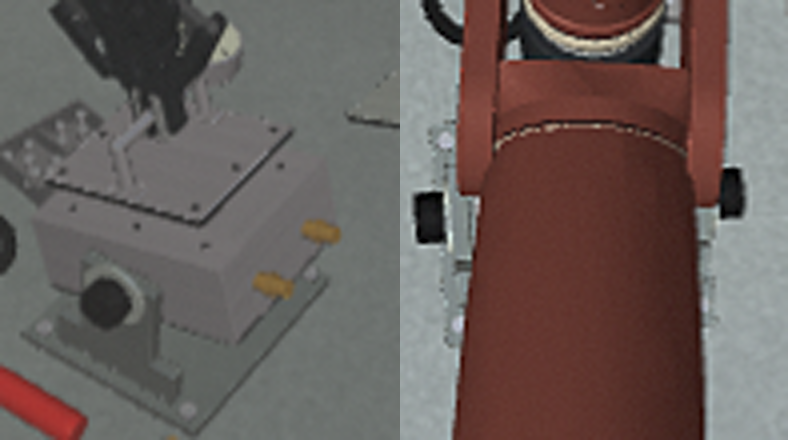

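```bash
python3 -m jog '[[-0.04,0.1,0.3,-0.004,0,0,255],[-0.04,0.15,0.8,-0.004,0,0,255],[-0.04,0.15,1.3,-0.004,0,0,255],[-0.04,0.15,1.7,-0.004,0,0,255],[-0.04,0.15,1.9,-0.004,0,0,255],[-0.04,0.15,1.9,-0.004,0,0,255]]';python3 - <<'E'
from tgt import *
print(rel(*seat(0,bar=.0293)))
E
```

```text
t: 16.53
tool_pos: [0.5415, 0.0127, 0.1561]
tool_rot: [-2.014, -2.126, 0.307]
contact_force: [-0.2, -0.3, -5.2]
opening: 0.0066
[ 0.009 -0.095  0.915  0.003 -0.001 -0.002]
```

```bash
python3 -m jog '[[0,-0.05,0.2,0.003,0,0,255],[0,-0.1,0.4,0.003,0,0,255],[0,-0.1,0.5,0.003,0,0,255],[0,-0.1,0.5,0.003,0,0,255]]';python3 -m jog '[[0,0,0.1,0,0,0,255],[0,0,0.2,0,0,0,255],[0,0,0.2,0,0,0,255]]'
```

```text
t: 16.87
tool_pos: [0.5392, 0.0125, 0.1516]
tool_rot: [-2.012, -2.125, 0.31]
contact_force: [-0.3, 0.4, -4.5]
opening: 0.0067
t: 17.12
tool_pos: [0.5393, 0.0125, 0.1516]
tool_rot: [-2.013, -2.125, 0.309]
contact_force: [-1.5, -0.1, 4.9]
opening: 0.0069
```

```bash
python3 -m jog '[[0,0,0.1,0,0,0,255],[0,0,0.15,0,0,0,255],[0,0,0.15,0,0,0,255]]';python3 - <<'E'
from tgt import *
print(rel(*seat(0,bar=.0293)))
s=get_image("side");np.save("s7.npy",s)
cv2.imwrite("pics/m7.png",cv2.resize(s[150:240,225:325],None,fx=6.5,fy=6.5,interpolation=cv2.INTER_CUBIC)[...,::-1])
E
```

```text
t: 17.37
tool_pos: [0.5393, 0.0125, 0.1515]
tool_rot: [-2.014, -2.126, 0.308]
contact_force: [-1.7, 0.9, 5.8]
opening: 0.0067
[ 0.013 -0.005  0.413  0.002 -0.    -0.002]
```

View pics/m7.png

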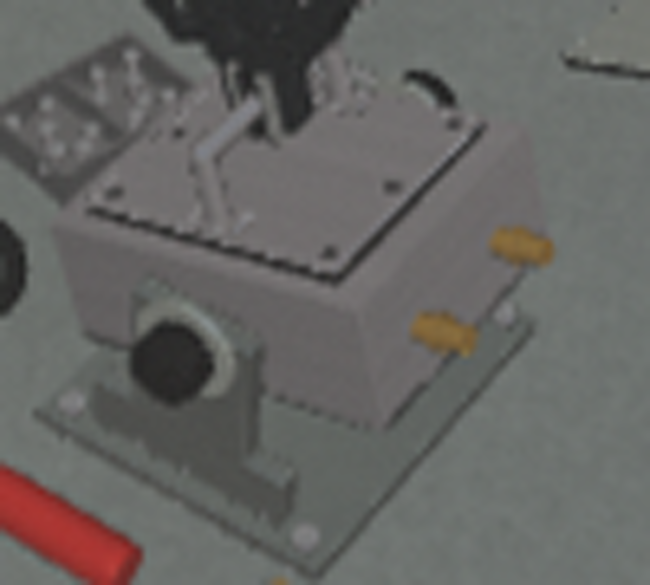

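```bash
cat > chk.py <<'E'
from fit2 import *
def rep(cor):
    hxy=H*[.0564,.046]*1000
    M,_=cv2.findHomography(hs,hxy);r=cv2.perspectiveTransform(hs[None],M)[0]-hxy
    print("hole resid mm",np.abs(r).max(0))
    c=cv2.perspectiveTransform(np.array(cor,float)[None]/6.5+[225,150],M)[0]
    print(c, "nominal L(-65,-55) B(65,-55) R(65,55)")
    L,B,R_=c; print("centre",(L+R_)/2,"yaw deg",np.degrees(np.arctan2((B-L)[1],(B-L)[0])),np.degrees(np.arctan2(-(R_-B)[0],(R_-B)[1])))
    print("flange px pred side",((cv2.perspectiveTransform((C*[80.,65.])[None],np.linalg.inv(M))[0]-[225,150])*6.5).round().tolist())
E
python3 - <<'E' | tail -7
from chk import *
rep([(88,209),(340,283),(486,127)])
o=st()[0];print(o["wrist_torque"],o["contact_force"])
E
```

```text
[[ 0.5799  0.0628  0.1066  0.0019]
 [ 0.5854 -0.0294  0.1054  0.0018]
 [ 0.5267  0.0592  0.1218  0.0013]
 [ 0.5316 -0.0318  0.1221  0.0012]
 [ 0.4734  0.0562  0.1368  0.0014]
 [ 0.4781 -0.036   0.1372  0.001 ]]
obs [[157.5, 204.0], [171.8, 190.5], [199.8, 228.2], [213.5, 213.2], [226.8, 199.5]] pred corners [[237.6, 179.7], [276.1, 190.6], [298.9, 166.8]] obs [[151.8, 206.8], [200.5, 234.2], [232.8, 200.0]]Traceback (most recent call last):
  File "<stdin>", line 1, in <module>
  File "chk.py", line 1, in <module>
    from fit2 import *
  File "fit2.py", line 31, in <module>
    q=least_squares(g,np.zeros(6),loss="soft_l1");print("cover",q.x,g(q.x))
    return func(*args, **kwargs)
    result = trf(vector_fun.fun, vector_fun.jac, x0, f0, J0, lb, ub, ftol, xtol,
                 gtol, max_nfev, x_scale, loss_function, tr_solver,
                 tr_options.copy(), verbose, callback=callback_wrapped)
    return trf_no_bounds(
        fun, jac, x0, f0, J0, ftol, xtol, gtol, max_nfev, x_scale,
        loss_function, tr_solver, tr_options, verbose, callback=callback)
    J = jac(x)
    se
[... 830 characters left out ...]
^^^^^^^^^^^^^^^^^^^^^^^^^
    return np.atleast_1d(self.fun(x))
                         ~~~~~~~~^^^
    return self.f(x, *self.args, **self.kwargs)
           ~~~~~~^^^^^^^^^^^^^^^^^^^^^^^^^^^^^^
  File "fit2.py", line 30, in <lambda>
    g=lambda w:np.concatenate([(proj("side",cp(w,Lc,.034))+w[4:6]-cs).ravel(),w[4:6]*.4])
                                ~~~~^^^^^^^^^^^^^^^^^^^^^^
  File "h.py", line 8, in proj
    K,d,R,t=cam(n); return cv2.projectPoints(np.array(P,float).reshape(-1,3),cv2.Rodrigues(R)[0],t,K,d)[0].reshape(-1,2)
            ~~~^^^
  File "h.py", line 5, in cam
    c=calibration(n); f=192/np.tan(np.radians(c["vfov"])/2)
ValueError: time passes only in moves, steps and waits
```

```bash
sed -i '/^# cover in hand/,$d' fit2.py; python3 - <<'E' | tail -9
from chk import *
rep([(88,209),(340,283),(486,127)])
o=st()[0];print(o["t"],o["wrist_torque"],o["contact_force"])
E
```

```text
[ 0.4734  0.0562  0.1368  0.0014]
 [ 0.4781 -0.036   0.1372  0.001 ]]
hole resid mm [0.0961 0.2528]
[[-69.3074 -51.7636]
 [ 63.793  -52.0206]
 [ 63.4411  58.0141]] nominal L(-65,-55) B(65,-55) R(65,55)
centre [-2.9331  3.1253] yaw deg -0.11064180499782808 0.18327494395740618
flange px pred side [[50.0, 221.0], [227.0, 57.0], [529.0, 125.0], [355.0, 313.0]]
17.4167 [ 0.1603  0.3889 -0.0725] [-1.5574  0.8864  6.5623]
```

```bash
python3 -m jog '[[0,0,0,0.01,0,0,255],[0,0,0,0.02,0,0,255],[0,0,0,0.025,0,0,255],[0,0,0,0.025,0,0,255]]';python3 - <<'E'
from tgt import *
o,p,R=st();print(np.degrees(np.arccos(-R[2,2])),p,o["wrist_torque"],R.T@o["contact_force"])
E
python3 -m jog '[[0,0,0.1,0.0,0,0,255],[0,0,0.1,0,0,0,255]]';python3 - <<'E'
from tgt import *
o,p,R=st();print(np.degrees(np.arccos(-R[2,2])),p,o["wrist_torque"],R.T@o["contact_force"])
s=get_image("side");np.save("s8.npy",s)
E
```

```text
t: 17.75
tool_pos: [0.5392, 0.0125, 0.1516]
tool_rot: [-1.999, -2.111, 0.334]
contact_force: [-3.3, -0.3, 2.9]
opening: 0.0069
17.975288876840377 [0.53918524 0.01247855 0.15159142] [ 0.11729712  0.33821635 -0.025134  ] [-0.11751839 -4.03179696 -1.7819094 ]
t: 17.92
tool_pos: [0.5392, 0.0125, 0.1516]
tool_rot: [-1.999, -2.111, 0.334]
contact_force: [-1.4, 1.4, 5.1]
opening: 0.0064
17.957240722359995 [0.53919055 0.01249257 0.15158648] [ 0.09284601  0.41494763 -0.0352316 ] [ 1.48698225 -2.88178679 -4.44880244]
```

```bash
cat > rect.py <<'E'
from chk import *
def rect(f,out):
    s=np.load(f);M,_=cv2.findHomography(hs,H*[56.4,46.]);k=4
    S=np.array([[k,0,90*k],[0,k,75*k],[0,0,1.]])
    im=cv2.warpPerspective(s,S@M,(180*k,150*k),flags=cv2.INTER_CUBIC);g=im.mean(2)
    cv2.imwrite(out,im[...,::-1])
    # profiles: y from -66..-46 at several x bands ; x from 58..80 at y bands
    for x in(-55,-35,10,35,50):
        print("x",x,[int(g[int((y+75)*k),int((x+85)*k):int((x+95)*k)].mean()) for y in range(-66,-42)])
    for y in(-45,-30,0,20,40):
        print("y",y,[int(g[int((y+70)*k):int((y+80)*k),int((x+90)*k)].mean()) for x in range(52,82)])
E
python3 - <<'E' | tail -10
from rect import *
rect("s8.npy","pics/r8.png")
E
```

```text
x -55 [100, 103, 105, 107, 109, 110, 112, 113, 115, 114, 109, 100, 87, 71, 59, 52, 55, 65, 80, 95, 107, 113, 114, 114]
x -35 [99, 102, 105, 108, 110, 112, 113, 114, 115, 114, 110, 103, 92, 78, 65, 58, 60, 69, 82, 95, 105, 111, 114, 115]
x 10 [98, 101, 104, 108, 110, 112, 114, 115, 115, 114, 109, 102, 91, 77, 64, 55, 54, 61, 75, 89, 100, 107, 109, 110]
x 35 [99, 101, 103, 106, 109, 111, 113, 115, 116, 116, 112, 106, 96, 82, 68, 58, 56, 61, 74, 88, 100, 108, 111, 113]
x 50 [99, 101, 104, 106, 109, 111, 113, 115, 117, 117, 114, 107, 96, 80, 65, 56, 57, 67, 83, 98, 109, 116, 119, 119]
y -45 [98, 96, 94, 91, 83, 72, 60, 53, 55, 67, 83, 98, 110, 116, 117, 116, 114, 113, 113, 113, 113, 113, 113, 113, 113, 112, 111, 109, 107, 106]
y -30 [115, 118, 117, 109, 94, 75, 58, 48, 48, 58, 74, 91, 104, 112, 114, 113, 112, 111, 111, 111, 111, 112, 112, 112, 111, 109, 107, 105, 104, 104]
y 0 [115, 119, 122, 119, 107, 86, 63, 49, 48, 58, 75, 92, 105, 111, 112, 112, 111, 111, 111, 112, 113, 113, 113, 112, 111, 110, 108, 107, 106, 105]
y 20 [112, 115, 120, 123, 117, 100, 77, 59, 54, 63, 79, 96, 109, 114, 115, 114, 113, 112, 112, 112, 112, 113, 114, 113, 112, 110, 109, 107, 106, 106]
y 40 [111, 115, 121, 125, 123, 109, 87, 67, 59, 64, 78, 94, 107, 115, 118, 117, 115, 114, 114, 113, 113, 113, 113, 113, 112, 111, 109, 107, 106, 106]
```

View pics/r8.png

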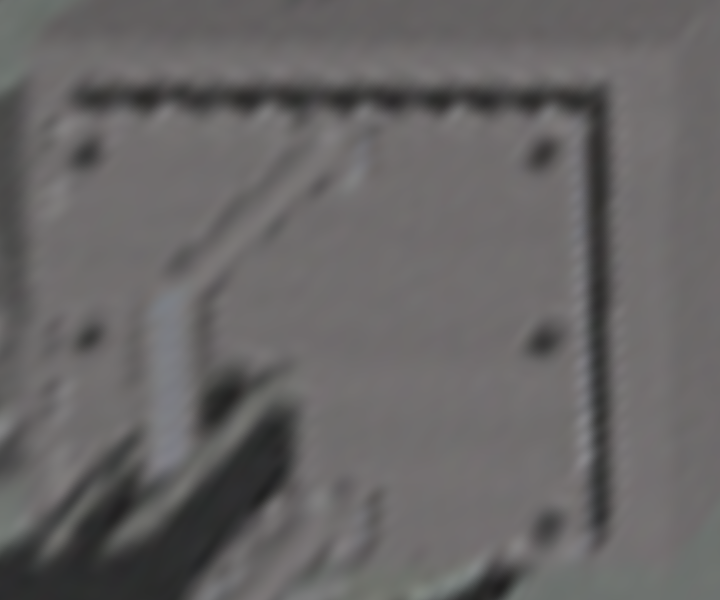

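```bash
python3 -m jog '[[0,0,0.15,0,0,0,255],[0,0,0.3,0,0,0,255],[0,0,0.35,0,0,0,255],[0,0,0.35,0,0,0,255]]';python3 - <<'E'
from tgt import *
o,p,R=st();print(np.degrees(np.arccos(-R[2,2])),p,o["wrist_torque"],R.T@o["contact_force"])
s=get_image("side");np.save("s9.npy",s)
E
python3 - <<'E' | tail -10
from rect import *
rect("s9.npy","pics/r9.png")
E
```

```text
t: 18.3
tool_pos: [0.5392, 0.0125, 0.1515]
tool_rot: [-2.001, -2.112, 0.332]
contact_force: [-3.2, 1.6, 13.2]
opening: 0.0067
17.82623653834993 [0.53922052 0.01246976 0.15154688] [ 0.19449376  0.9477122  -0.07312766] [  1.75293265  -7.02726219 -11.6136106 ]
x -55 [99, 102, 105, 108, 110, 111, 112, 113, 114, 113, 109, 100, 87, 72, 59, 52, 55, 65, 80, 95, 107, 113, 115, 114]
x -35 [99, 102, 105, 107, 109, 111, 112, 113, 114, 114, 110, 103, 92, 78, 66, 59, 60, 69, 82, 95, 105, 110, 113, 114]
x 10 [99, 101, 104, 106, 109, 111, 113, 115, 116, 114, 110, 102, 91, 77, 64, 55, 54, 61, 74, 89, 100, 107, 110, 111]
x 35 [98, 100, 103, 106, 109, 112, 114, 115, 117, 116, 113, 106, 96, 83, 69, 59, 56, 61, 73, 87, 100, 107, 111, 112]
x 50 [99, 101, 103, 107, 110, 112, 113, 115, 117, 117, 114, 107, 96, 80, 66, 57, 57, 67, 82, 97, 109, 116, 119, 118]
y -45 [98, 95, 94, 90, 84, 73, 62, 54, 55, 66, 82, 97, 109, 115, 116, 116, 115, 114, 114, 113, 113, 113, 114, 114, 113, 111, 109, 107, 106, 105]
y -30 [114, 117, 116, 109, 95, 76, 59, 48, 48, 58, 74, 90, 104, 111, 114, 114, 113, 112, 112, 112, 112, 113, 112, 112, 110, 109, 107, 105, 105, 105]
y 0 [115, 119, 122, 119, 106, 85, 63, 49, 47, 58, 74, 91, 104, 110, 112, 112, 111, 111, 111, 112, 112, 113, 113, 112, 111, 110, 108, 107, 105, 105]
y 20 [113, 115, 120, 123, 117, 101, 77, 59, 54, 63, 79, 96, 108, 114, 115, 114, 112, 112, 112, 112, 112, 112, 112, 112, 112, 111, 109, 107, 106, 105]
y 40 [111, 115, 121, 126, 123, 109, 87, 67, 58, 63, 78, 94, 107, 114, 117, 116, 115, 114, 113, 113, 113, 113, 113, 113, 112, 111, 110, 108, 107, 107]
```

```bash
python3 - <<'E' | tail -12
from chk import *
s=np.load("s9.npy");M,_=cv2.findHomography(hs,H*[56.4,46.]);k=4
S=np.array([[k,0,100*k],[0,k,90*k],[0,0,1.]])
g=cv2.warpPerspective(s,S@M,(200*k,180*k),flags=cv2.INTER_CUBIC).mean(2)
print(M)
for x in(-60,-40,0,40,60): print("x",x,[int(g[int((y+90)*k),int((x+95)*k):int((x+105)*k)].mean()) for y in range(-76,-56)])
for y in(-40,-20,0,20,40): print("y",y,[int(g[int((y+85)*k):int((y+95)*k),int((x+100)*k)].mean()) for x in range(70,92)])
E
```

```text
[    38.1756   -146.2146  15581.7885]
 [     0.0451      0.1418      1.    ]]
x -60 [95, 94, 94, 95, 95, 95, 95, 95, 96, 97, 99, 102, 105, 108, 110, 112, 113, 114, 113, 112]
x -40 [96, 96, 96, 96, 96, 96, 96, 96, 96, 97, 99, 102, 105, 107, 109, 111, 112, 113, 113, 112]
x 0 [97, 97, 97, 97, 97, 97, 97, 97, 97, 98, 99, 101, 103, 106, 108, 110, 112, 114, 116, 115]
x 40 [98, 98, 98, 98, 99, 99, 99, 98, 98, 97, 98, 101, 104, 107, 110, 112, 113, 115, 116, 117]
x 60 [98, 98, 98, 98, 98, 99, 100, 100, 99, 99, 99, 101, 103, 106, 109, 112, 113, 115, 117, 118]
y -40 [114, 113, 113, 114, 114, 114, 114, 112, 110, 108, 106, 105, 104, 104, 103, 103, 103, 104, 105, 105, 106, 106]
y -20 [111, 111, 112, 112, 112, 111, 110, 109, 107, 106, 105, 105, 105, 105, 105, 105, 105, 105, 106, 106, 106, 106]
y 0 [111, 112, 112, 113, 113, 112, 111, 110, 108, 107, 105, 105, 105, 105, 106, 106, 106, 106, 106, 107, 107, 106]
y 20 [112, 112, 112, 112, 112, 112, 112, 111, 109, 107, 106, 105, 106, 106, 107, 107, 107, 107, 107, 107, 106, 106]
y 40 [113, 113, 113, 113, 113, 113, 112, 111, 110, 108, 107, 107, 107, 108, 108, 108, 107, 107, 107, 106, 106, 106]
```

```bash
python3 -m jog '[[0,0,-0.2,0,0,0,255],[0,0,-0.5,0,0,0,255],[0.07,-0.12,-0.6,0,0,0,255],[0.07,-0.12,-0.6,0,0,0,255],[0.07,-0.12,-0.6,0,0,0,255]]';python3 - <<'E'
from tgt import *
o,p,R=st();print(np.degrees(np.arccos(-R[2,2])),p,o["wrist_torque"],R.T@o["contact_force"])
_,S=seat(0,th=np.radians(17.7)); tgt=np.array([.53922,.01247,.15155])+S@[.0007,-.0012,0]
print(rel(tgt,S))
E
```

```text
t: 18.77
tool_pos: [0.5393, 0.0132, 0.1565]
tool_rot: [-2.0, -2.111, 0.333]
contact_force: [-0.8, -0.4, -4.2]
opening: 0.0066
17.903892176687187 [0.5393471  0.01324705 0.15653037] [ 0.05564096 -0.36873857 -0.04301802] [-0.40394002  0.52891241  4.2758126 ]
[-0.007  0.017  0.48  -0.004 -0.    -0.002]
```

```bash
python3 -m jog '[[0,0.02,0.15,-0.004,0,-0.002,255],[0,0.02,0.3,-0.004,0,-0.002,255],[0,0.02,0.4,-0.004,0,-0.002,255],[0,0.02,0.48,-0.004,0,-0.002,255],[0,0.02,0.55,-0.004,0,-0.002,255],[0,0.02,0.55,-0.004,0,-0.002,255]]';python3 - <<'E'
from tgt import *
o,p,R=st();print(np.degrees(np.arccos(-R[2,2])),p,o["wrist_torque"],R.T@o["contact_force"])
E
python3 -m jog '[[0,0,0.1,0,0,0,255],[0,-0.05,0.2,0,0,0,255],[0,-0.1,0.3,0,0,0,255],[0,-0.1,0.3,0,0,0,255],[0,-0.1,0.3,0,0,0,255]]';python3 - <<'E'
from tgt import *
o,p,R=st();print(np.degrees(np.arccos(-R[2,2])),p,o["wrist_torque"],R.T@o["contact_force"])
np.save("s10.npy",get_image("side"))
E
python3 - <<'E' | tail -10
from rect import *
rect("s10.npy","pics/r10.png")
E
```

```text
t: 19.27
tool_pos: [0.5379, 0.0132, 0.152]
tool_rot: [-2.0, -2.116, 0.328]
contact_force: [-2.0, 0.6, 1.6]
opening: 0.0066
17.67321443553788 [0.53791614 0.01321879 0.15195911] [ 0.10496156  0.14346078 -0.04783119] [ 0.66980697 -2.37478077 -0.95651672]
t: 19.68
tool_pos: [0.538, 0.0132, 0.1519]
tool_rot: [-2.003, -2.119, 0.323]
contact_force: [0.2, 1.6, 6.3]
opening: 0.0071
17.372202874730785 [0.53796515 0.01322282 0.15194698] [ 0.1828375  -0.02509945 -0.03732333] [ 1.58947685 -1.58844998 -6.05783904]
x -55 [100, 103, 106, 108, 110, 111, 113, 114, 112, 107, 98, 86, 71, 59, 54, 57, 69, 85, 100, 110, 114, 116, 116, 115]
x -35 [100, 103, 105, 108, 110, 112, 114, 116, 116, 112, 104, 91, 76, 62, 55, 57, 66, 81, 95, 105, 111, 113, 113, 113]
x 10 [99, 101, 104, 107, 110, 113, 115, 116, 116, 114, 108, 99, 85, 70, 58, 54, 59, 72, 87, 100, 108, 112, 113, 113]
x 35 [98, 100, 104, 107, 110, 112, 114, 116, 117, 116, 111, 101, 86, 70, 58, 55, 62, 76, 92, 106, 113, 116, 115, 114]
x 50 [99, 101, 104, 107, 109, 112, 114, 116, 117, 115, 110, 101, 88, 73, 60, 53, 56, 66, 83, 98, 109, 114, 115, 114]
y -45 [93, 96, 103, 112, 118, 113, 95, 71, 53, 48, 57, 74, 93, 107, 114, 115, 115, 114, 114, 114, 114, 114, 113, 113, 112, 111, 110, 109, 107, 106]
y -30 [110, 111, 113, 117, 120, 116, 100, 77, 58, 54, 63, 80, 97, 109, 114, 114, 113, 112, 112, 112, 113, 113, 112, 112, 111, 110, 108, 106, 105, 105]
y 0 [112, 112, 112, 111, 110, 106, 97, 82, 65, 57, 60, 73, 88, 102, 111, 114, 114, 114, 113, 113, 113, 113, 112, 112, 111, 109, 108, 107, 106, 105]
y 20 [114, 116, 119, 119, 115, 103, 85, 66, 52, 46, 51, 64, 80, 96, 107, 113, 115, 114, 113, 113, 113, 113, 113, 112, 111, 110, 108, 106, 106, 106]
y 40 [113, 115, 118, 121, 120, 111, 95, 74, 58, 51, 55, 68, 85, 100, 110, 115, 116, 115, 114, 113, 113, 113, 113, 113, 112, 111, 109, 107, 106, 106]
```

```bash
python3 -m jog '[[0,-0.05,0.3,0.003,0,0,255],[0,-0.05,0.36,0.003,0,0,255],[0,-0.05,0.4,0.003,0,0,255],[0,-0.05,0.4,0.003,0,0,255],[0,-0.05,0.4,0.003,0,0,255],[0,-0.05,0.4,0.003,0,0,255]]';python3 - <<'E'
from tgt import *
for i in range(3):
    o,p,R=st();print(o["t"],np.degrees(np.arccos(-R[2,2])),p,o["wrist_torque"],R.T@o["contact_force"]);s=get_image("side")
E
```

```text
t: 20.23
tool_pos: [0.538, 0.0132, 0.1519]
tool_rot: [-2.004, -2.12, 0.323]
contact_force: [-1.6, 1.6, 11.5]
opening: 0.0069
20.2333 17.30706193444884 [0.538011   0.01322398 0.15188641] [ 0.17496623  0.57523617 -0.03726206] [  1.71112264  -4.9024335  -10.52451614]
20.2833 17.304620876415722 [0.53800379 0.01321667 0.1519075 ] [ 0.25514688  0.67128815 -0.07381369] [  1.74396076  -4.63537131 -10.15365665]
20.3333 17.307813016150394 [0.53798706 0.01320676 0.15188162] [ 0.15227823  0.59835787 -0.05053468] [ 1.79644279 -4.95335029 -9.36561419]
```

```bash
python3 -m jog '[[0,-0.07,0.42,0.003,0,0,255],[0,-0.07,0.46,0.003,0,0,255],[0,-0.07,0.48,0.003,0,0,255],[0,-0.07,0.48,0.003,0,0,255],[0,-0.07,0.48,0.003,0,0,255],[0,-0.07,0.48,0.003,0,0,255]]';python3 - <<'E'
from tgt import *
for i in range(4):
    o,p,R=st();print(o["t"],np.degrees(np.arccos(-R[2,2])),p,o["wrist_torque"],R.T@o["contact_force"]);s=get_image("side")
t=get_image("top")
c=lambda im,x,y,w,h,k:cv2.resize(im[y:y+h,x:x+w],None,fx=k,fy=k,interpolation=cv2.INTER_CUBIC)[...,::-1]
cv2.imwrite("pics/f.png",np.hstack([c(s,225,135,100,130,4),c(s,320,90,95,130,4)]))
E
```

```text
t: 20.88
tool_pos: [0.538, 0.0132, 0.1519]
tool_rot: [-2.005, -2.121, 0.321]
contact_force: [-1.7, 2.5, 13.8]
opening: 0.0068
20.8833 17.181614183162196 [0.5380247  0.013208   0.15186083] [ 0.29590789  0.67511782 -0.10168537] [  2.58995846  -5.61358605 -12.72388585]
20.9333 17.183912742702375 [0.53800163 0.01322071 0.15184871] [ 0.29770929  0.67771082 -0.060093  ] [  1.80663796  -5.26518783 -12.88532335]
20.9833 17.184449750157828 [0.53801228 0.01320909 0.15186265] [ 0.23257693  0.70851178 -0.07861984] [  2.00089008  -5.2473648  -13.11647721]
21.0333 17.18218568700412 [0.53800728 0.01319883 0.15186889] [ 0.1882786   0.70146143 -0.07278455] [  2.2294914   -5.93444597 -12.4448535 ]
```

View pics/f.png

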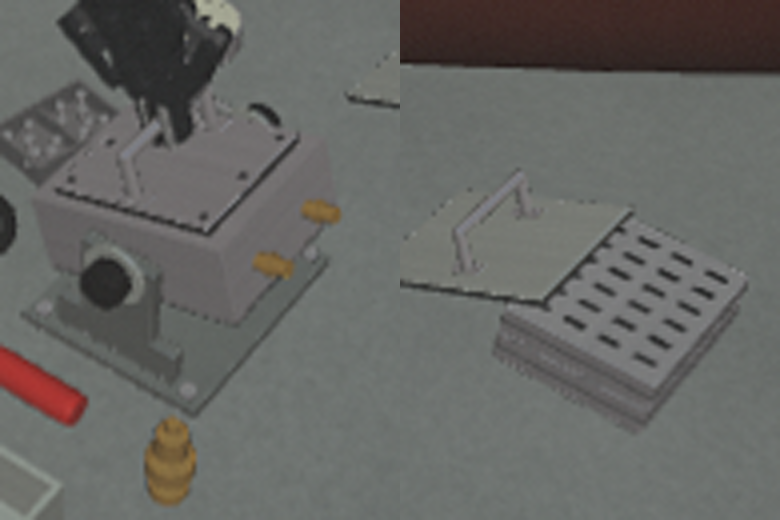

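```bash
python3 -c "
from station import finish_job;print(finish_job())"
```

```text
the job is handed in; nothing more can be done
None
```

The job is handed in at about 21 s. The lid leans on the cassettes and the cover sits on the flange, still held by its handle and pressed on.

**Lid:** It leans at about 24° on the cassettes' top edge, lower edge on the bench and handle side up. I let go of it there, and the last picture showed it unchanged.

**Push:** The last readings were steady. The wrist showed about 12.8 N along the tool, so with the cover's own weight about 16 N presses on the flange. A sideways load of about 5–6 N also showed at the wrist.

**Fit:** The cover did not move when I pushed it at about 15 N. After that I lifted it about 5 mm, shifted it about 1.4 mm and set it down again. In the side picture the gasket line then looked even on the two edges that camera sees, and the cover looked square to within about 0.5°.

**Checks that disagreed:**
- **Centring:** Measured against the flange's edges, the cover is centred to about 0.5 mm. Measured against the flange's screw holes, it is about 1.3 mm and 1 mm off. I set the shift as a compromise between the two.
- **Slope:** My estimates of the flange slope ran from 16° to 18°. The tool ended at 17.2°.
- **Contact height:** The cover touched about 4 mm higher than I had predicted from the pictures.
- **Not seen:** The arm hid the cover from the top camera. Its other two edges were therefore not checked.

I saw no sign that anything else on the bench had been disturbed, but my last picture covered only the reservoir and lid areas.

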